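# Bottle a find: stand the specimen tube in the block and snap its cap on

### The arm

A 7-joint arm with a two-finger parallel gripper is mounted at the origin on the work surface. World frame = base frame: x ahead of the robot, y to its left, z up, the work surface at z = 0. Lengths are in m, angles in rad, forces in N, time in s.
With the tool pointing down it reaches from about 0.4 to 0.875 m from the base axis. Payload 19.3 kg.
Tool frame: the origin (TCP) lies between the finger pads; the fingertips stand 17 mm ahead of it and the grasp point (between the pads) lies 2 mm behind it; z points along the fingers, x is the direction in which the jaws open and shut, and the axes are right-handed (so a half turn about z gives the same grasp; the last joint's range is limited). The gripper opens to 85 mm and grips with 20 to 120 N. Pads are 22 mm wide; open, the fingers measure 114 mm over their backs; the gripper's body (76 mm by 85 mm) begins 54 mm behind the grasp point. The pads swing forward as they close: fully open they stand 13 mm farther back than shut.
Start: joints at [1.16, 0.521, -0.036, 1.599, 0.021, 1.021, -0.113], TCP at [0.209, -0.589, 0.248] pointing down, gripper open.
Joint ranges: [-2.91, 2.91], [-0.3, 2.13], [-1.5, 1.42], [0.17, 2.43], [-1.26, 4.41], [0.16, 1.93], [-2.52, 2.52]. Speed limits (rad/s): [1.89, 1.89, 2.39, 2.39, 3.01, 3.01, 3.01].

### API

Orientations are given as [roll, pitch, yaw] about the fixed x, y, z axes, in that order (R = Rz(yaw) Ry(pitch) Rx(roll)).
In Python, from workcell import bot gives the robot as it stands. The module is installed in compiled form; this text tells all that it offers.
- The arm moves only by the tool arm_command, never from a script. Its argument "targets" is a list of rows, each a list of 6 numbers: the shift along the tool's x, y, z in mm, then the turn, a rotation vector about the tool's x, y, z in degrees. In form: [[x, y, z, wx, wy, wz], ...]. A call has 1 to 8 rows; each row shifts and turns the pose as measured when the row begins, along the tool's axes as they then stand; what a row does not reach is not made up. A row lasts 1/10 s, in which the tool goes at most 50 mm and 8.59 degrees, less where a joint would pass 70% of its speed; a pose out of reach is approached as far as the arm can. A call is refused whole if a number of a shift passes 50 or a number of a turn 8.59, either way. A call with a gripper value outside its range is refused whole. "grip" is the opening in per cent of the stroke, from 0 (shut) to 100 (fully open), set as the call begins (left out, the last holds). The fingers move at their own pace and stop on an object; "grip_force" is the grip in N (left out, the last holds). Time passes only in rows, so rows that do not move let the fingers close. It gives the time, the measured TCP pose, the force and the opening at its end, in the units of the state.
- bot.observe(): the state, without advancing time (a new reading comes with each control period).
- bot.grab_frame(name): name is "scene" or "top" or "wrist"; returns a dict with "color" (400x640x3 uint8, red, green, blue), "depth" (400x640 float32, m along the optical axis (not along the pixel's ray), 0 where there is no reading), "fov_y" (degrees; the focal length in pixels is half the picture's height over the tangent of half this angle, whatever the lens; pixels are square), "cx", "cy" (the principal point, pixels), "D" ([k1, k2, p1, p2, k3] as OpenCV has them; the pictures are not rectified), "R" (3x3) and "t" (3): a world point X has camera coordinates R X + t; the wrist camera has in their place "hand_eye" (4x4, takes a point from camera to tool coordinates, whose origin is the TCP and whose axes are the tool frame's). Camera axes: x right, y down, z forward; pixel columns grow to the right and rows downward; lengths in m; the calibration is good to about 2 mm. A picture is of the moment at which its call begins: read the wrist's pose just before it.
- bot.job_done(): hands the job in, once; it reports no verdict.
The state is a dict: "clock": time; "qpos": joint angles; "qd": joint speeds; "joint_efforts": joint torques, N m; "position": TCP position; "tool_rot": TCP orientation; "force": force on the tool from outside, world axes, zero at the start; "moment": the same for the moment, N m; "grip_width": finger opening in m.
Only numpy, scipy, OpenCV 4.12 (cv2) and the standard library are available. Lean on these libraries where they do the work, as an engineer would, in place of code of your own. Each camera call takes 0.05 s, during which the arm holds its last target. There are 200 camera calls.

### The job

Stand the specimen tube upright in the wide hole of the wooden block, right down to the bottom, and then press the snap cap onto its neck until it clicks and sits flush on the tube's shoulder. Keep pressing after the click: finish while the robot is still pushing the cap firmly down, without backing off. Leave the foil dish, the brush and the fossil cast where they are.

Things in the scene. Friction and masses are not known exactly. Their poses are not given: they have to be found in the camera images.
- tube: Clear specimen tube, brown find inside, loose, 80 g, starts standing on the table. Round body 34 mm in diameter, 64 mm high, foot bevelled 3 mm, flat shoulder at 64 mm. Above it a white neck 22 mm in diameter up to 82 mm, tapering to 12 mm at the top, 88 mm. Three sprung beads stand 3.5 mm out of the neck, centred 73 mm above the foot. Origin: centre of the foot; z up the axis
- cap: White ribbed plastic snap cap, loose, 25 g, starts on the table, open side down, flat closed top up. Outside 37 mm in diameter (38 mm over the ribs), 29 mm high; inside 31 mm wide, 25 mm deep, with an inward lip 4 mm high at the open rim leaving a 24.6 mm opening. Origin: centre of the open rim (underside); z towards the closed top
- wide_hole (a point): Centre of the floor of the wide round hole in the plywood block: 37 mm in diameter, 3 mm bevelled mouth, 26 mm deep, floor 8 mm above the table. It lies 24 mm from the block's middle towards one end (the +y end of this frame); the other, narrow hole (19 mm), 58 mm away in -y, stays empty
- shoulder (a point): Centre of the tube's flat shoulder, 64 mm above its foot, where the cap's rim sits when fully home. Lowered on the neck the cap first rests on the beads, its rim about 14 mm above the shoulder; some 8 to 10 N of downward push forces the lip past the beads, then the resistance drops and the rim comes down on the shoulder
- rack: The plywood block itself, fixed, 70 (x) x 116 (y) x 34 mm; origin: centre of its underside
- dish: Bystander: round foil dish, loose, 90 mm across, 34 mm high, between block and robot; origin: centre of its underside
- brush: Bystander: thin artist brush 180 mm long, 9 mm thick, lying flat, loose; origin under its middle, x along the brush to the bristles
- fossil: Bystander: round plaster ammonite cast, loose, 66 mm across, 21 mm high; origin: centre of its underside
Mind the look-alikes: they are no part of the job. Of the things that look like the cap, take the one that is farthest to the robot's right at the start.

How it is judged:
On the way, in this order (a step that is already met when the one before it is completed fails the run):
1. the tube stands upright on the floor of the wide hole (horizontal distance between tube and wide_hole below 0.004 m and z of tube in the frame of wide_hole below 0.003 m and angle between tube's own z axis and vertical below 0.08 rad), for 0.2 s.
2. the cap has clicked over the beads and is pressed onto the shoulder, the tube still standing in the hole (all of step 1 and z of cap in the frame of tube between 0.061 and 0.0665 m and horizontal distance between cap and tube below 0.006 m and angle between the z axis of cap and the z axis of tube, either way round below 0.07 rad and angle between cap's own z axis and vertical below 0.15 rad and contact force between cap and tube above 5 N and contact force between tube and rack above 5 N and contact force between any of the fingers, the arm and cap above 1 N), for 0.3 s.
At the end, for the whole second after the job is handed in: Tube on the floor of the wide hole (within 3 mm of its height, 4 mm of its centre, tilt under 0.08 rad); cap rim on the shoulder (within 2.5 mm in height, 6 mm sideways, 0.07 rad); the robot still presses cap on tube and tube on block with over 5 N; bystanders within 30 mm (all of step 2); the arm keeps its last pose, push and grip.
It fails at once if the dish is pushed more than 30 mm from its place (distance of dish from where it was at the start of the episode above 0.03 m).
It fails at once if the brush is pushed more than 30 mm from its place (distance of brush from where it was at the start of the episode above 0.03 m).
It fails at once if the fossil is pushed more than 30 mm from its place (distance of fossil from where it was at the start of the episode above 0.03 m).
It also fails if it takes over 64 s, if anything falls off the work surface, if the arm or the gripper's body presses on something with over 40 N, if the wrist force passes 120 N, or if a joint passes its speed limit or range.

## Working session

There is one attempt and no reset: what is moved stays moved. The work goes in short steps, Python scripts to look and compute and a tool call to move; the robot and the scene stay as the last step left them, time stands still between calls to the robot, and variables do not carry over. Pictures are saved under pics/ and viewed, about 8 in all and at most 12, crops included, and the job is handed in when it is done.

Besides the shell and the picture viewer there is one more tool, called after "Emit:" by a JSON object that holds its "method" and its "body", one argument or row to a line. arm_command: Moves the arm, as the interface text tells. Its arguments: {"type":"object","properties":{"targets":{"type":"array"},"grip":{"type":"number"},"grip_force":{"type":"number"}},"required":["targets"]}

```bash
mkdir -p pics
cat > h.py <<'E'
import numpy as np, cv2
from workcell import bot
from scipy.spatial.transform import Rotation as Ro
def K(f):
    h=f["color"].shape[0]; fl=h/2/np.tan(np.radians(f["fov_y"])/2)
    return np.array([[fl,0,f["cx"]],[0,fl,f["cy"]],[0,0,1]])
def pose(f,s=None):
    if "R" in f: R=np.array(f["R"]);t=np.array(f["t"]); return R.T,-R.T@t
    T=np.eye(4); T[:3,:3]=Ro.from_euler('xyz',s["tool_rot"]).as_matrix(); T[:3,3]=s["position"]
    M=T@np.array(f["hand_eye"]); return M[:3,:3],M[:3,3]
def ray(f,px,z,s=None):
    "pixels -> world points on plane z"
    A,c=pose(f,s); u=cv2.undistortPoints(np.float64(px).reshape(-1,1,2),K(f),np.array(f["D"],float)).reshape(-1,2)
    d=np.c_[u,np.ones(len(u))]@A.T
    return c+d*((z-c[2])/d[:,2])[:,None]
def cloud(f,s=None):
    A,c=pose(f,s); h,w=f["depth"].shape
    v,u=np.mgrid[:h,:w]; n=cv2.undistortPoints(np.c_[u.ravel(),v.ravel()].astype(float).reshape(-1,1,2),K(f),np.array(f["D"],float)).reshape(-1,2)
    P=(np.c_[n,np.ones(len(n))]*f["depth"].reshape(-1,1))@A.T+c
    P[f["depth"].ravel()==0]=np.nan
    return P.reshape(h,w,3)
def save(f,name,crop=None,k=1):
    im=f["color"][...,::-1]
    if crop: im=im[crop[1]:crop[3],crop[0]:crop[2]]
    cv2.imwrite("pics/"+name,cv2.resize(im,None,fx=k,fy=k))
E
python3 - <<'E'
from h import *
s=bot.observe(); print(s)
a=bot.grab_frame("scene"); b=bot.grab_frame("top")
save(a,"scene.png"); save(b,"top.png")
for f in(a,b): print(f["fov_y"],f["D"],pose(f))
import pickle; pickle.dump((a,b),open("f0.pkl","wb"))
E
```

```text
{'clock': 0.0, 'qpos': array([ 1.1597879 ,  0.52202833, -0.03631573,  1.60000999,  0.02120747,
        1.02106526, -0.11280144]), 'qd': array([-0.00137529, -0.00085316, -0.00040432,  0.00057587,  0.00130458,
        0.0006956 ,  0.00083779]), 'joint_efforts': array([-3.11078315e-03, -9.27106977e+01,  1.97826102e+00, -3.69938529e+01,
        1.76790822e-02,  8.20021058e-03,  2.59024750e-05]), 'position': array([ 0.20876022, -0.58877325,  0.24771621]), 'tool_rot': array([ 3.14150122e+00,  1.12203580e-03, -1.23000554e+00]), 'force': array([-0.47078917, -0.25733228,  0.44496104]), 'moment': array([0.05251188, 0.02161742, 0.0389601 ]), 'grip_width': 0.08552244275086938}
57.35491705392116 [0.02035549 0.         0.         0.         0.        ] (array([[-0.7543463 ,  0.36771814, -0.54382445],
       [ 0.65630385,  0.44143596, -0.61188197],
       [ 0.01506356, -0.81848498, -0.57433041]]), array([1.02736001, 0.51736059, 0.56998807]))
44.118540594864854 [-0.11215432  0.          0.          0.          0.        ] (array([[-0.02657248, -0.99864045,  0.04484601],
       [-0.9995289 ,  0.02723185,  0.01415671],
       [-0.0153587 , -0.0444487 , -0.9988936 ]]), array([ 0.47543005, -0.00171059,  1.25543192]))
```

View pics/scene.png

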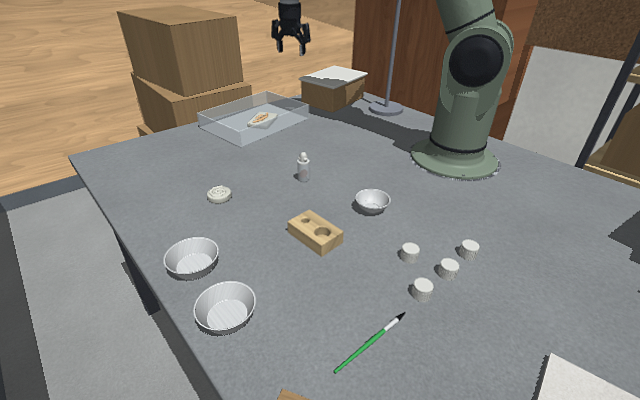

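View pics/top.png

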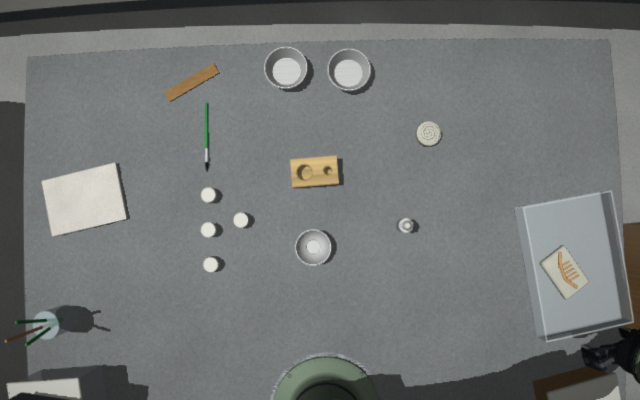

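The top view (image up = +x, right = −y) shows the tube at (407,226), the wide hole at (305,172) and the narrow hole at (327,171). The four caps are at (242,220), (208,195), (209,229) and (211,265). The rightmost is (242,220), so that is the one to take. The scene view agrees.

Run:
```python
from h import *; import pickle
a,b=pickle.load(open("f0.pkl","rb"))
P=cloud(b); hsv=cv2.cvtColor(b["color"],cv2.COLOR_RGB2HSV)
m=(P[...,2]>.012)&(P[...,2]<.2)
print("table z",np.nanmedian(P[250:300,400:480,2]))
n,l,st,c=cv2.connectedComponentsWithStats(m.astype(np.uint8))
for i in range(1,n):
    if st[i,4]<40 or st[i,4]>6000: continue
    q=P[l==i]; z=np.percentile(q[:,2],90); t=q[q[:,2]>z-.006]
    print(c[i].round(1),st[i,4],"ztop",z.round(4),"mean top",t.mean(0).round(4),"bbox c",((t.max(0)+t.min(0))/2).round(4),"ext",np.ptp(t,axis=0).round(4))
# block: wood top outline, minarea rect; hole centre
w=((P[...,2]>.026)&(P[...,2]<.042)&(hsv[...,1]>60)).astype(np.uint8); w[:, :270]=0;w[:,360:]=0;w[:140]=0;w[200:]=0
cs,h=cv2.findContours(w,cv2.RETR_CCOMP,cv2.CHAIN_APPROX_NONE)
for k in cs:
    if len(k)<12: continue
    X=ray(b,k.reshape(-1,2),.034); r=cv2.minAreaRect((X[:,:2]*1000).astype(np.float32)); print(len(k),r, cv2.minEnclosingCircle((X[:,:2]*1000).astype(np.float32)))
# same on scene depth
Pa=cloud(a)
for name,ctr,rad,z0,z1 in[("cap",(.42,.18),.0,0,0)]:pass
n,l,st,c=cv2.connectedComponentsWithStats(((Pa[...,2]>.012)&(Pa[...,2]<.2)&(Pa[...,0]>.3)&(Pa[...,0]<.9)&(abs(Pa[...,1])<.4)).astype(np.uint8))
for i in range(1,n):
    if st[i,4]<40: continue
    q=Pa[l==i]; z=np.percentile(q[:,2],95); t=q[q[:,2]>z-.005]
    print("S",c[i].round(0),st[i,4],z.round(4),((t.max(0)+t.min(0))/2).round(4),np.ptp(t,axis=0).round(3))
```

```text
table z -0.0004275438739935744
[284.5  63.6] 623 ztop 0.0347 mean top [0.8787 0.0823 0.0328] bbox c [0.8706 0.0811 0.0346] ext [0.1089 0.1075 0.0118]
[349.1  65.9] 623 ztop 0.0344 mean top [ 0.8692 -0.08    0.0328] bbox c [ 0.8604 -0.0797  0.0344] ext [0.1084 0.1044 0.012 ]
[428.2 133.1] 475 ztop 0.021 mean top [ 0.693  -0.2787  0.0184] bbox c [ 0.6935 -0.278   0.0205] ext [0.0623 0.062  0.0109]
[315.  171.4] 1098 ztop 0.0361 mean top [0.6023 0.0118 0.0336] bbox c [0.6023 0.0144 0.036 ] ext [0.0728 0.1184 0.0116]
[108.1 168.4] 57 ztop 0.0157 mean top [0.6278 0.549  0.0138] bbox c [0.6238 0.5507 0.015 ] ext [0.0317 0.041  0.0059]
[ 72.3 182.1] 63 ztop 0.0149 mean top [0.5952 0.6481 0.0137] bbox c [0.5918 0.6507 0.0144] ext [0.0456 0.0404 0.0048]
[ 47.8 188.6] 57 ztop 0.0165 mean top [0.5803 0.7172 0.014 ] bbox c [0.5795 0.7162 0.0151] ext [0.0324 0.0358 0.006 ]
[105.1 188.4] 53 ztop 0.016 mean top [0.576  0.5574 0.0138] bbox c [0.5782 0.5548 0.0145] ext [0.0296 0.0383 0.0049]
[ 61.8 190.7] 48 ztop 0.015 mean top [0.5736 0.6779 0.0135] bbox c [0.5756 0.6774 0.0139] ext [0.0324 0.0346 0
[... 2426 characters left out ...]
424621582)
S [303. 166.] 284 0.0858 [ 0.466  -0.2044  0.0856] [0.018 0.019 0.009]
S [218. 193.] 277 0.0219 [ 0.6965 -0.2779  0.0203] [0.06  0.057 0.007]
S [372. 199.] 487 0.0345 [0.4156 0.0208 0.0332] [0.09  0.088 0.007]
S [315. 230.] 1335 0.0355 [0.6041 0.0127 0.0337] [0.078 0.12  0.006]
S [193. 252.] 871 0.0352 [ 0.8533 -0.0808  0.0338] [0.093 0.111 0.007]
S [469. 247.] 263 0.0301 [0.3781 0.279  0.0282] [0.037 0.037 0.006]
S [410. 250.] 276 0.0308 [0.4871 0.1998 0.029 ] [0.039 0.038 0.006]
S [449. 267.] 283 0.0294 [0.4656 0.2842 0.0279] [0.036 0.036 0.006]
S [423. 288.] 327 0.0294 [0.5534 0.2827 0.0273] [0.037 0.035 0.006]
S [229. 297.] 935 0.0345 [0.8584 0.0792 0.0332] [0.083 0.111 0.007]
```

```bash
cat >> h.py <<'E'
def rows(p,yaw,n,s=None):
    "rows to go to TCP p, pointing down with the given yaw"
    s=s or bot.observe(); R=Ro.from_euler('xyz',s["tool_rot"]); G=Ro.from_euler('xyz',[np.pi,0,yaw])
    w=(R.inv()*G).as_rotvec()/n; d=(np.array(p)-s["position"])/n
    for i in range(n):
        print(np.r_[R.inv().apply(d)*1000,np.degrees(w)].round(1).tolist(),end=",\n"); R=R*Ro.from_rotvec(w)
E
python3 -c "
from h import *
rows([.455,-.199,.20],-.41,12)"
```

```text
[-23.8, -30.2, 4.0, -0.0, 0.0, -3.9],
[-21.6, -31.7, 4.0, -0.0, 0.0, -3.9],
[-19.4, -33.2, 4.0, -0.0, 0.0, -3.9],
[-17.1, -34.4, 4.0, -0.0, 0.0, -3.9],
[-14.7, -35.5, 4.0, -0.0, 0.0, -3.9],
[-12.3, -36.4, 4.0, -0.0, 0.0, -3.9],
[-9.8, -37.2, 4.0, -0.0, 0.0, -3.9],
[-7.2, -37.7, 4.0, -0.0, 0.0, -3.9],
[-4.6, -38.1, 4.0, -0.0, 0.0, -3.9],
[-2.0, -38.4, 4.0, -0.0, 0.0, -3.9],
[0.6, -38.4, 4.0, -0.0, 0.0, -3.9],
[3.3, -38.3, 4.0, -0.0, 0.0, -3.9],
```

Emit:
{"method": "arm_command", "body": {
  "targets": [
    [-24,-30,4,0,0,-4],
    [-22,-32,4,0,0,-4],
    [-19,-33,4,0,0,-4],
    [-17,-34,4,0,0,-4],
    [-15,-36,4,0,0,-4],
    [-12,-36,4,0,0,-4],
    [-10,-37,4,0,0,-4],
    [-7,-38,4,0,0,-4]
  ],
  "grip": 100
}}

```text
clock: 0.9
position: [0.3706, -0.3208, 0.2126]
tool_rot: [3.14, 0.003, -0.659]
force: [1.4, -1.1, -0.2]
grip_width: 0.0856
```

Emit:
{"method": "arm_command", "body": {
  "targets": [
    [-5,-38,4,0,0,-4],
    [-2,-38,4,0,0,-4],
    [0,-38,4,0,0,-4],
    [3,-38,4,0,0,-4],
    [0,0,0,0,0,0]
  ]
}}

```text
clock: 1.4
position: [0.4507, -0.1782, 0.1953]
tool_rot: [-3.14, 0.004, -0.359]
force: [-0.8, -1.8, -0.2]
grip_width: 0.0851
```

Run:
```python
from h import *
s=bot.observe(); f=bot.grab_frame("wrist"); save(f,"w1.png"); print(s["position"],s["tool_rot"],s["force"],s["clock"])
P=cloud(f,s); q=P[(P[...,2]>.05)&(P[...,2]<.095)&(np.hypot(P[...,0]-.465,P[...,1]+.203)<.03)]
print(len(q))
for z0,z1 in((.05,.062),(.062,.068),(.08,.09)):
    t=q[(q[:,2]>z0)&(q[:,2]<z1)]
    if len(t): print(z0,len(t),((t.max(0)+t.min(0))/2).round(4),np.ptp(t,axis=0).round(4))
```

```text
[ 0.45074153 -0.17819749  0.19528734] [-3.13999406  0.00419982 -0.35940027] [-0.84006507 -1.77261476 -0.15005596] 1.4
1073
0.05 86 [ 0.4627 -0.193   0.0561] [0.033  0.0136 0.0117]
0.062 390 [ 0.4625 -0.2022  0.065 ] [0.0339 0.0317 0.0058]
0.08 438 [ 0.4628 -0.2033  0.0848] [0.0214 0.0215 0.0095]
```

View pics/w1.png

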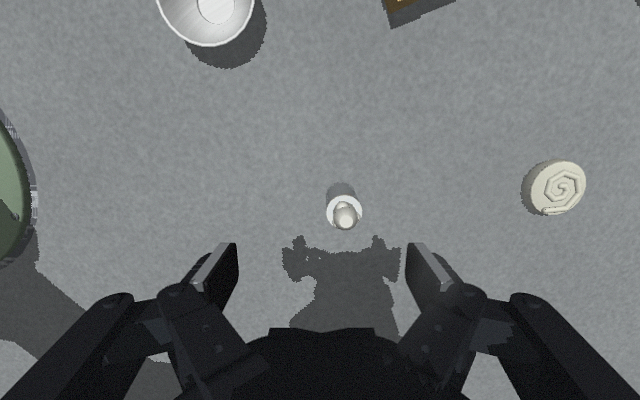

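The wrist view shows the tube at (344,212), with its shoulder a 34 mm ring at z 0.065 as it should be. All views put it at about (0.4635, −0.203).

```bash
python3 -c "
from h import *
rows([.4635,-.203,.13],-.41,3)"
```

```text
[7.1, 5.4, 21.7, -0.0, 0.1, 0.9],
[7.2, 5.3, 21.7, -0.0, 0.1, 0.9],
[7.2, 5.2, 21.8, -0.0, 0.1, 0.9],
```

Emit:
{"method": "arm_command", "body": {
  "targets": [
    [7,5,22,0,0,1],
    [7,5,22,0,0,1],
    [7,5,20,0,0,1],
    [0,0,0,0,0,0]
  ]
}}

```text
clock: 1.85
position: [0.4626, -0.205, 0.1296]
tool_rot: [3.14, 0.004, -0.421]
force: [-0.5, -0.4, 0.2]
grip_width: 0.0853
```

```bash
python3 -c "
from h import *
s=bot.observe(); f=bot.grab_frame('wrist'); P=cloud(f,s); q=P[(P[...,2]>.05)&(P[...,2]<.095)&(np.hypot(P[...,0]-.4635,P[...,1]+.203)<.03)]
for z0,z1 in((.062,.068),(.08,.09)):
    t=q[(q[:,2]>z0)&(q[:,2]<z1)]
    if len(t): print(z0,len(t),((t.max(0)+t.min(0))/2).round(4),np.ptp(t,axis=0).round(4))
rows([.4635,-.203,.05],-.41,3)"
```

```text
0.062 676 [ 0.4626 -0.2032  0.0647] [0.0342 0.0336 0.0054]
0.08 813 [ 0.4627 -0.2036  0.0849] [0.0213 0.0222 0.0093]
[0.1, -0.6, 26.9, 0.0, 0.1, -0.2],
[0.0, -0.6, 26.9, 0.0, 0.1, -0.2],
[0.0, -0.6, 26.9, 0.0, 0.1, -0.2],
```

Emit:
{"method": "arm_command", "body": {
  "targets": [
    [0,-1,27,0,0,0],
    [0,0,27,0,0,0],
    [0,0,25,0,0,0],
    [0,0,0,0,0,0]
  ]
}}

```text
clock: 2.3
position: [0.4639, -0.2053, 0.0544]
tool_rot: [3.14, -0.002, -0.422]
force: [0.1, -0.3, 0.9]
grip_width: 0.0854
```

Emit:
{"method": "arm_command", "body": {
  "targets": [
    [0,0,0,0,0,0],
    [0,0,0,0,0,0],
    [0,0,0,0,0,0],
    [0,0,0,0,0,0],
    [0,0,0,0,0,0],
    [0,0,0,0,0,0]
  ],
  "grip": 0,
  "grip_force": 40
}}

```text
clock: 2.9
position: [0.4657, -0.2065, 0.0605]
tool_rot: [3.14, -0.009, -0.422]
force: [-0.0, 0.5, -0.7]
grip_width: 0.0327
```

```bash
python3 -c "
from h import *
f=bot.grab_frame('scene'); s=bot.observe(); print(s['position'],s['tool_rot'],s['clock'],s['force'],s['grip_width'])
save(f,'s2.png',(250,110,370,210),5)"
```

```text
[ 0.46568204 -0.20650024  0.06040652] [ 3.13999829 -0.00856076 -0.42246914] 2.95 [-0.1428613  -0.82527698 -0.04412316] 0.03253786678539751
```

View pics/s2.png

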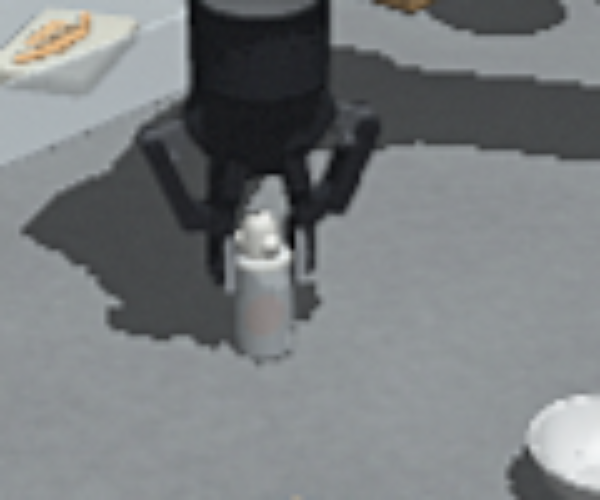

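The view shows the fingers holding the top of the body, with the shoulder at (262,262). The tube is still on the table. The arm drifted up 6 mm during the zero rows, so I'll open and regrip lower.

Emit:
{"method": "arm_command", "body": {
  "targets": [
    [0,0,0,0,0,0],
    [0,0,0,0,0,0],
    [0,0,0,0,0,0]
  ],
  "grip": 60
}}

```text
clock: 3.25
position: [0.4658, -0.2065, 0.0604]
tool_rot: [3.14, -0.009, -0.422]
force: [-0.2, 0.4, -0.2]
grip_width: 0.0513
```

Emit:
{"method": "arm_command", "body": {
  "targets": [
    [-3,-2,6,0,0,0],
    [0,0,6,0,0.5,0],
    [0,0,0,0,0,0]
  ]
}}

```text
clock: 3.55
position: [0.4636, -0.2031, 0.0472]
tool_rot: [3.14, -0.018, -0.422]
force: [-0.2, 0.2, -0.1]
grip_width: 0.0514
```

Emit:
{"method": "arm_command", "body": {
  "targets": [
    [0,0,0,0,0,0],
    [0,0,0,0,0,0]
  ]
}}

```text
clock: 3.75
position: [0.4634, -0.2029, 0.0468]
tool_rot: [3.14, -0.017, -0.422]
force: [0.1, -0.3, 0.2]
grip_width: 0.0513
```

Emit:
{"method": "arm_command", "body": {
  "targets": [
    [0,0,-3,0,-1,0],
    [0,0,0,0,0,0]
  ]
}}

```text
clock: 3.95
position: [0.4635, -0.2028, 0.05]
tool_rot: [3.14, 0.001, -0.422]
force: [0.2, -0.3, 0.2]
grip_width: 0.0514
```

Emit:
{"method": "arm_command", "body": {
  "targets": [
    [0,0,0,0,0,0],
    [0,0,0,0,0,0],
    [0,0,0,0,0,0],
    [0,0,0,0,0,0]
  ],
  "grip": 0
}}

```text
clock: 4.35
position: [0.4635, -0.203, 0.0502]
tool_rot: [3.14, -0.001, -0.422]
force: [-0.4, 0.2, 0.5]
grip_width: 0.0332
```

Emit:
{"method": "arm_command", "body": {
  "targets": [
    [0,0,-25,0,0,0],
    [0,0,-35,0,0,0],
    [0,0,-35,0,0,0],
    [0,0,0,0,0,0]
  ]
}}

```text
clock: 4.75
position: [0.4625, -0.2021, 0.147]
tool_rot: [3.14, 0.002, -0.421]
force: [1.0, -0.1, -1.7]
grip_width: 0.0329
```

```bash
python3 -c "
from h import *
rows([.601,.0375,.14],.0,8)"
```

```text
[3.5, -34.4, 0.8, 0.0, 0.0, -3.0],
[5.3, -34.2, 0.8, 0.0, 0.0, -3.0],
[7.1, -33.8, 0.8, 0.0, 0.0, -3.0],
[8.9, -33.4, 0.8, 0.0, 0.0, -3.0],
[10.7, -32.9, 0.8, 0.0, 0.0, -3.0],
[12.4, -32.3, 0.8, 0.0, 0.0, -3.0],
[14.1, -31.6, 0.9, 0.0, 0.0, -3.0],
[15.7, -30.8, 0.9, 0.0, 0.0, -3.0],
```

Emit:
{"method": "arm_command", "body": {
  "targets": [
    [4,-34,1,0,0,-3],
    [5,-34,1,0,0,-3],
    [7,-34,1,0,0,-3],
    [9,-33,1,0,0,-3],
    [11,-33,1,0,0,-3],
    [12,-32,1,0,0,-3],
    [14,-25,1,0,0,-3],
    [10,-14,0,0,0,-2]
  ]
}}

```text
clock: 5.55
position: [0.5947, 0.0183, 0.1345]
tool_rot: [3.138, 0.005, -0.011]
force: [-0.3, 0.5, -0.6]
grip_width: 0.0332
```

Emit:
{"method": "arm_command", "body": {
  "targets": [
    [0,0,0,0,0,0],
    [0,0,0,0,0,0]
  ]
}}

```text
clock: 5.75
position: [0.5947, 0.0208, 0.1326]
tool_rot: [3.139, 0.006, -0.008]
force: [-0.4, -0.7, -1.1]
grip_width: 0.0328
```

Run:
```python
from h import *
s=bot.observe(); f=bot.grab_frame("wrist"); b=bot.grab_frame("top"); save(f,"w3.png"); print(s["position"],s["tool_rot"])
P=cloud(f,s); hsv=cv2.cvtColor(f["color"],cv2.COLOR_RGB2HSV)
w=((P[...,2]>.026)&(P[...,2]<.042)&(hsv[...,1]>60)).astype(np.uint8)
for k in cv2.findContours(w,cv2.RETR_CCOMP,cv2.CHAIN_APPROX_NONE)[0]:
    if len(k)<30: continue
    X=(ray(f,k.reshape(-1,2),.034,s)[:,:2]*1000).astype(np.float32); print(len(k),cv2.minAreaRect(X),k.reshape(-1,2).min(0),k.reshape(-1,2).max(0))
Q=cloud(b); q=Q[(Q[...,2]>.05)&(np.hypot(Q[...,0]-.6,Q[...,1]-.037)<.03)]; print(len(q),np.nanmax(q[:,2]) if len(q) else 0)
rows([.601,.0375,.14],0,1,s)
```

```text
[0.59472632 0.02081576 0.13255204] [ 3.13931758  0.00641058 -0.0076464 ]
407 ((601.5608520507812, 28.903406143188477), (69.86156463623047, 89.51702880859375), 3.1218647956848145) [284 136] [374 241]
126 ((600.8140869140625, 40.10708999633789), (35.55131530761719, 36.39701843261719), 89.60704803466797) [308 158] [353 201]
991 0.5332356850653158
[6.1, -16.7, -7.5, 0.1, 0.4, -0.4],
```

View pics/w3.png

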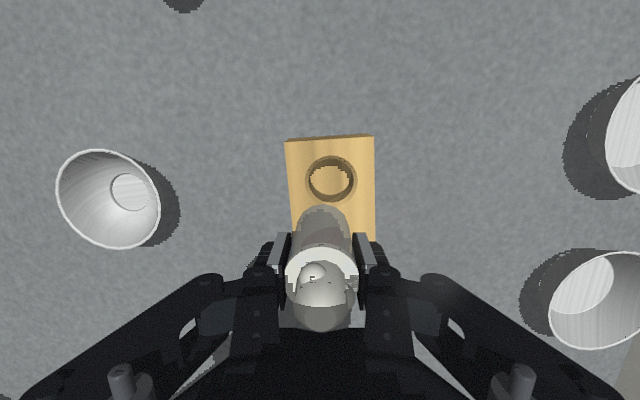

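The wrist view shows the wide hole at (331,179), with the tube upright in the pads. The wrist camera puts the hole at y≈0.040 and the top camera at 0.038, within their calibration. I'll use (0.601, 0.039).

Emit:
{"method": "arm_command", "body": {
  "targets": [
    [6,-18,0,0,0.4,0],
    [0,0,0,0,0,0],
    [0,0,0,0,0,0]
  ]
}}

```text
clock: 6.15
position: [0.6, 0.0351, 0.1326]
tool_rot: [3.137, -0.0, -0.014]
force: [-0.4, -1.1, -1.1]
grip_width: 0.0328
```

```bash
python3 -c "
from h import *
s=bot.observe();print(s['tool_rot']);rows([.601,.039,.09],0,1,s)"
```

```text
[ 3.13731571e+00 -4.29295152e-04 -1.37429911e-02]
[0.9, -4.1, 42.6, 0.2, -0.0, -0.8],
```

Emit:
{"method": "arm_command", "body": {
  "targets": [
    [1,-4,15,0.2,0,0],
    [0,0,15,0,0,0],
    [0,0,8,0,0,0],
    [0,0,0,0,0,0]
  ]
}}

```text
clock: 6.55
position: [0.6002, 0.0366, 0.0907]
tool_rot: [3.14, 0.001, -0.017]
force: [-0.2, 0.0, -1.0]
grip_width: 0.033
```

Emit:
{"method": "arm_command", "body": {
  "targets": [
    [1,-2,0,0,0,0],
    [0,0,5,0,0,0],
    [0,0,5,0,0,0],
    [0,0,0,0,0,0]
  ]
}}

```text
clock: 6.95
position: [0.6014, 0.0386, 0.0799]
tool_rot: [3.14, 0.001, -0.017]
force: [-0.9, -1.1, -0.7]
grip_width: 0.0332
```

Emit:
{"method": "arm_command", "body": {
  "targets": [
    [0,0,5,0,0,0],
    [0,0,5,0,0,0],
    [0,0,0,0,0,0]
  ]
}}

```text
clock: 7.25
position: [0.6016, 0.0386, 0.0693]
tool_rot: [3.14, 0.0, -0.017]
force: [-0.6, -0.6, -0.5]
grip_width: 0.0328
```

Emit:
{"method": "arm_command", "body": {
  "targets": [
    [0,0,5,0,0,0],
    [0,0,4,0,0,0],
    [0,0,2,0,0,0],
    [0,0,0,0,0,0]
  ]
}}

```text
clock: 7.65
position: [0.6021, 0.0386, 0.058]
tool_rot: [3.14, -0.001, -0.017]
force: [-1.9, -0.3, 5.7]
grip_width: 0.0329
```

Touching the floor with 5.7 N. I'll release the tube and go up.

Emit:
{"method": "arm_command", "body": {
  "targets": [
    [0,0,0,0,0,0],
    [0,0,0,0,0,0],
    [0,0,0,0,0,0],
    [0,0,0,0,0,0]
  ],
  "grip": 60
}}

```text
clock: 8.05
position: [0.6022, 0.0387, 0.0579]
tool_rot: [3.14, -0.001, -0.017]
force: [0.3, 0.0, -0.8]
grip_width: 0.0512
```

Emit:
{"method": "arm_command", "body": {
  "targets": [
    [0,0,-20,0,0,0],
    [0,0,-30,0,0,0],
    [0,0,-30,0,0,0],
    [0,0,-30,0,0,0],
    [0,20,-10,0,0,0],
    [0,0,0,0,0,0],
    [0,0,0,0,0,0]
  ],
  "grip": 90
}}

```text
clock: 8.75
position: [0.6012, 0.0188, 0.1822]
tool_rot: [3.14, -0.0, -0.016]
force: [-0.3, -0.5, -0.2]
grip_width: 0.077
```

Run:
```python
from h import *
s=bot.observe(); f=bot.grab_frame("wrist"); g=bot.grab_frame("scene"); save(g,"s4.png",(250,160,450,310),4); print(s["position"],s["tool_rot"])
for n,F in(("wrist",f),("scene",g)):
    P=cloud(F,s); q=P[(P[...,2]>.055)&(P[...,2]<.13)&(np.hypot(P[...,0]-.602,P[...,1]-.039)<.035)]
    for z0,z1 in((.068,.075),(.088,.1)):
        t=q[(q[:,2]>z0)&(q[:,2]<z1)]
        if len(t): print(n,z0,len(t),((t.max(0)+t.min(0))/2).round(4),np.ptp(t,axis=0).round(4),t[:,2].max())
rows([.4872,.201,.16],.39,6,s)
```

```text
[0.60123237 0.01881674 0.18217617] [ 3.14009213e+00 -5.52839343e-06 -1.58996847e-02]
wrist 0.068 524 [0.6016 0.038  0.0717] [0.0333 0.0342 0.0054] 0.07439426073669181
wrist 0.088 578 [0.6016 0.038  0.0928] [0.0213 0.0213 0.0095] 0.09757457260304167
scene 0.068 75 [0.6041 0.0365 0.0713] [0.0335 0.0333 0.0065] 0.07460562931477738
scene 0.088 60 [0.6047 0.0374 0.0933] [0.0202 0.0175 0.0095] 0.09800542950094815
[-19.5, -30.1, 3.7, 0.0, 0.0, -3.9],
[-17.4, -31.3, 3.7, 0.0, 0.0, -3.9],
[-15.3, -32.4, 3.7, 0.0, 0.0, -3.9],
[-13.0, -33.4, 3.7, 0.0, 0.0, -3.9],
[-10.7, -34.2, 3.7, 0.0, 0.0, -3.9],
[-8.4, -34.8, 3.7, 0.0, 0.0, -3.9],
```

View pics/s4.png

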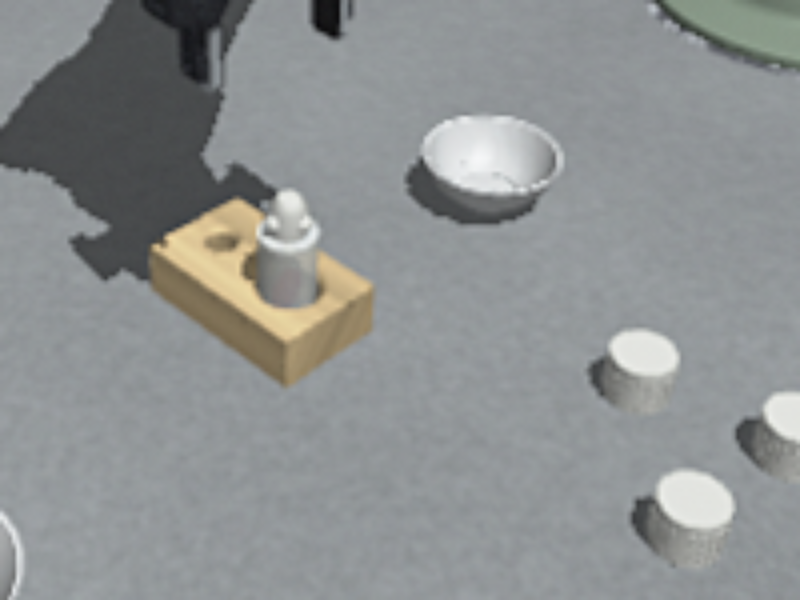

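The view shows the tube standing upright in the wide hole at (288,260), with its shoulder at z 0.072 as it should be. The wrist camera puts it at (0.6016, 0.0380). Next is the cap.

Emit:
{"method": "arm_command", "body": {
  "targets": [
    [-20,-30,4,0,0,-4],
    [-17,-31,4,0,0,-4],
    [-15,-32,4,0,0,-4],
    [-13,-33,4,0,0,-4],
    [-10,-30,4,0,0,-4],
    [-5,-18,4,0,0,-2],
    [0,0,0,0,0,0],
    [0,0,0,0,0,0]
  ],
  "grip": 100
}}

```text
clock: 9.65
position: [0.4894, 0.1878, 0.1518]
tool_rot: [-3.14, 0.008, 0.387]
force: [-0.4, 0.0, 0.3]
grip_width: 0.0848
```

Run:
```python
from h import *
s=bot.observe(); f=bot.grab_frame("wrist"); print(s["position"],s["tool_rot"],s["clock"])
P=cloud(f,s); m=(P[...,2]>.024)&(P[...,2]<.036)&(np.hypot(P[...,0]-.4872,P[...,1]-.201)<.04); t=P[m]
print(len(t),((t.max(0)+t.min(0))/2).round(4),np.ptp(t,axis=0).round(4),t.mean(0))
rows([*((t.max(0)+t.min(0))/2)[:2],.07],.39,3,s)
```

```text
[0.48939955 0.18783764 0.15181021] [-3.14046333  0.0079381   0.3866286 ] 9.65
1296 [0.4862 0.2023 0.0274] [0.0362 0.0367 0.0066] [0.48611507 0.20267323 0.0286476 ]
[1.0, -4.8, 27.3, -0.0, 0.2, -0.1],
[1.0, -4.9, 27.3, -0.0, 0.2, -0.1],
[0.9, -4.9, 27.3, -0.0, 0.2, -0.1],
```

Emit:
{"method": "arm_command", "body": {
  "targets": [
    [1,-5,27,0,0.2,0],
    [1,-5,27,0,0.2,0],
    [1,-5,25,0,0.2,0],
    [0,0,0,0,0,0],
    [0,0,0,0,0,0],
    [0,0,0,0,0,0]
  ],
  "grip": 65
}}

```text
clock: 10.3
position: [0.4901, 0.1992, 0.0718]
tool_rot: [3.141, -0.005, 0.377]
force: [1.0, 0.3, 0.1]
grip_width: 0.0558
```

Run:
```python
from h import *
s=bot.observe(); f=bot.grab_frame("wrist"); print(s["position"],s["tool_rot"],s["clock"],s["grip_width"])
P=cloud(f,s); m=(P[...,2]>.024)&(P[...,2]<.036)&(np.hypot(P[...,0]-.4862,P[...,1]-.2023)<.024); t=P[m]
print(len(t),((t.max(0)+t.min(0))/2).round(4),np.ptp(t,axis=0).round(4),t.mean(0))
save(f,"w5.png")
rows([.4862,.2023,.022],.39,2,s)
```

```text
[0.49005621 0.19919139 0.07183533] [ 3.14107853 -0.00483616  0.37669524] 10.3 0.055822037312263754
2505 [0.4863 0.2021 0.0273] [0.0367 0.037  0.0066] [0.48596756 0.20298278 0.02861679]
[-1.3, -2.2, 24.9, 0.0, -0.1, -0.4],
[-1.3, -2.2, 24.9, 0.0, -0.1, -0.4],
```

View pics/w5.png

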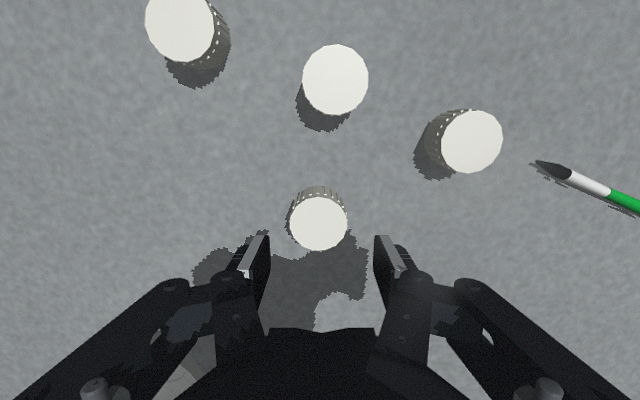

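The view shows the target cap at (318,223), centred between the pads, with the other three beyond it. I'll shift sideways first, then go down.

Emit:
{"method": "arm_command", "body": {
  "targets": [
    [-3,-4,5,0,-0.2,0],
    [0,0,15,0,0,0],
    [0,0,0,0,0,0],
    [0,0,0,0,0,0]
  ]
}}

```text
clock: 10.75
position: [0.4871, 0.2017, 0.0523]
tool_rot: [3.141, -0.005, 0.375]
force: [-0.3, 1.2, 1.1]
grip_width: 0.0555
```

```bash
python3 -c "
from h import *
rows([.4862,.2022,.0225],.377,2)"
```

```text
[-0.4, -0.4, 14.9, 0.0, -0.1, -0.1],
[-0.3, -0.4, 14.9, 0.0, -0.1, -0.1],
```

Emit:
{"method": "arm_command", "body": {
  "targets": [
    [-1,-1,15,0,-0.3,0],
    [0,0,14,0,0,0],
    [0,0,0,0,0,0],
    [0,0,0,0,0,0]
  ]
}}

```text
clock: 11.15
position: [0.4855, 0.2023, 0.0205]
tool_rot: [3.141, 0.002, 0.375]
force: [0.6, -0.0, -0.7]
grip_width: 0.0556
```

Emit:
{"method": "arm_command", "body": {
  "targets": [
    [0,0,0,0,0,0],
    [0,0,0,0,0,0],
    [0,0,0,0,0,0],
    [0,0,0,0,0,0]
  ],
  "grip": 0,
  "grip_force": 80
}}

```text
clock: 11.55
position: [0.4858, 0.2024, 0.0216]
tool_rot: [3.141, 0.001, 0.375]
force: [-0.9, 0.9, 0.0]
grip_width: 0.0349
```

Emit:
{"method": "arm_command", "body": {
  "targets": [
    [0,0,-20,0,0,0],
    [0,0,-40,0,0,0],
    [0,0,-40,0,0,0],
    [0,0,-30,0,0,0],
    [0,0,-10,0,0,0],
    [0,0,0,0,0,0]
  ]
}}

```text
clock: 12.15
position: [0.4854, 0.2025, 0.167]
tool_rot: [3.141, 0.001, 0.376]
force: [-0.3, 0.3, -0.8]
grip_width: 0.0351
```

```bash
python3 -c "
from h import *
s=bot.observe();print(s['grip_width'],s['tool_rot'])
rows([.596,.050,.16],.1,6)"
```

```text
0.03510030856882967 [3.14050414e+00 1.46450182e-03 3.75758626e-01]
[7.8, 30.4, 1.2, 0.0, 0.0, 2.6],
[9.2, 30.0, 1.2, 0.0, 0.0, 2.6],
[10.6, 29.6, 1.2, 0.0, 0.0, 2.6],
[11.9, 29.0, 1.2, 0.0, 0.0, 2.6],
[13.3, 28.5, 1.2, 0.0, 0.0, 2.6],
[14.5, 27.8, 1.2, 0.0, 0.0, 2.6],
```

Emit:
{"method": "arm_command", "body": {
  "targets": [
    [8,30,0,0,0,2.5],
    [9,30,0,0,0,2.5],
    [11,30,0,0,0,2.5],
    [12,29,0,0,0,2.5],
    [12,22,0,0,0,2.5],
    [6,12,0,0,0,2.5],
    [0,0,0,0,0,0],
    [0,0,0,0,0,0]
  ]
}}

```text
clock: 12.95
position: [0.5835, 0.0666, 0.1579]
tool_rot: [3.139, 0.01, 0.107]
force: [-0.5, 0.7, -0.6]
grip_width: 0.035
```

Run:
```python
from h import *
s=bot.observe(); f=bot.grab_frame("wrist"); save(f,"w6.png"); print(s["position"],s["tool_rot"],s["clock"],s["grip_width"],s["force"])
A=cloud(f,s); q=A[(A[...,2]>.13)&(A[...,2]<.19)&(np.hypot(A[...,0]-s["position"][0],A[...,1]-s["position"][1])<.03)]
if len(q): print(np.percentile(q[:,2],[10,50,90]),((q.max(0)+q.min(0))/2),np.ptp(q,axis=0))
rows([.6016,.038,.15],.1,1,s)
```

```text
[0.58353763 0.06664739 0.1579062 ] [3.13914616 0.01011572 0.10672476] 12.95 0.03502749719508115 [-0.45708922  0.70638403 -0.55513953]
[0.15258098 0.16564975 0.17925575] [0.58278321 0.0663932  0.16325769] [0.05795361 0.03768783 0.05348152]
[15.0, 30.4, 7.8, 0.1, 0.6, 0.4],
```

View pics/w6.png

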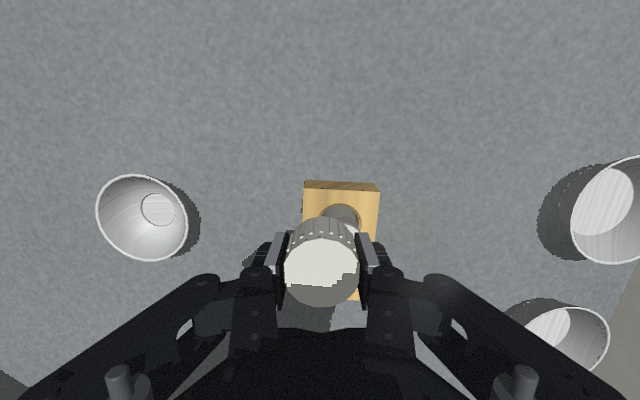

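The view shows the cap level in the pads at (321,262), with its top at z≈0.165 as expected. I'll move over the tube.

Emit:
{"method": "arm_command", "body": {
  "targets": [
    [8,15,-2,0,0.3,0],
    [7,15,-2,0,0.3,0],
    [0,0,0,0,0,0],
    [0,0,0,0,0,0]
  ]
}}

```text
clock: 13.4
position: [0.602, 0.039, 0.1624]
tool_rot: [3.14, -0.001, 0.112]
force: [0.4, 0.4, -1.0]
grip_width: 0.0351
```

```bash
python3 -c "
from h import *
s=bot.observe();print(s['tool_rot'],s['position']);rows([.6016,.038,.125],s['tool_rot'][2],1,s)"
```

```text
[ 3.13950508e+00 -1.25593796e-03  1.12127402e-01] [0.60197978 0.03900673 0.16237819]
[-0.5, 0.9, 37.4, 0.1, -0.1, -0.0],
```

Emit:
{"method": "arm_command", "body": {
  "targets": [
    [-1,1,15,0.1,-0.1,0],
    [0,0,15,0,0,0],
    [0,0,5,0,0,0],
    [0,0,0,0,0,0],
    [0,0,0,0,0,0]
  ]
}}

```text
clock: 13.9
position: [0.5999, 0.0389, 0.1234]
tool_rot: [-3.141, 0.002, 0.114]
force: [-0.8, 0.5, -0.2]
grip_width: 0.035
```

Emit:
{"method": "arm_command", "body": {
  "targets": [
    [1.6,1,0,0,0,0],
    [0,0,4,0,0,0],
    [0,0,0,0,0,0],
    [0,0,0,0,0,0]
  ]
}}

```text
clock: 14.3
position: [0.6022, 0.0383, 0.1199]
tool_rot: [-3.141, 0.001, 0.114]
force: [-0.3, -0.5, -0.3]
grip_width: 0.0347
```

Emit:
{"method": "arm_command", "body": {
  "targets": [
    [0,0,4,0,0,0],
    [0,0,4,0,0,0],
    [0,0,2,0,0,0],
    [0,0,0,0,0,0]
  ]
}}

```text
clock: 14.7
position: [0.6022, 0.0383, 0.1091]
tool_rot: [-3.141, 0.001, 0.114]
force: [-1.4, -0.6, -0.3]
grip_width: 0.0349
```

Just above the beads (contact expected at TCP z 0.1076).

Emit:
{"method": "arm_command", "body": {
  "targets": [
    [0,0,2,0,0,0],
    [0,0,2,0,0,0],
    [0,0,2,0,0,0]
  ]
}}

```text
clock: 15.0
position: [0.603, 0.0386, 0.1038]
tool_rot: [-3.141, -0.001, 0.114]
force: [-1.9, 0.1, 9.6]
grip_width: 0.0348
```

Emit:
{"method": "arm_command", "body": {
  "targets": [
    [0,0,3,0,0,0],
    [0,0,3,0,0,0]
  ]
}}

```text
clock: 15.2
position: [0.6035, 0.0387, 0.0981]
tool_rot: [-3.141, -0.002, 0.114]
force: [0.0, 0.7, -1.6]
grip_width: 0.035
```

Push peaked near 10 N and then dropped, so it has clicked. Now down to the shoulder.

Emit:
{"method": "arm_command", "body": {
  "targets": [
    [-0.5,0,2,0,0,0],
    [-0.5,0,2,0,0,0],
    [0,0,2,0,0,0]
  ]
}}

```text
clock: 15.5
position: [0.6025, 0.0387, 0.0927]
tool_rot: [-3.142, -0.002, 0.114]
force: [-15.2, -1.8, 57.6]
grip_width: 0.0352
```

Emit:
{"method": "arm_command", "body": {
  "targets": [
    [0,0,2,0,0,0]
  ]
}}

```text
clock: 15.6
position: [0.6029, 0.0389, 0.0928]
tool_rot: [3.141, -0.003, 0.114]
force: [-15.5, -1.1, 53.4]
grip_width: 0.0356
```

Emit:
{"method": "arm_command", "body": {
  "targets": [
    [0,0,1,0,0,0],
    [0,0,1,0,0,0]
  ]
}}

```text
clock: 15.8
position: [0.6031, 0.0389, 0.0933]
tool_rot: [3.14, -0.005, 0.113]
force: [-5.7, -1.2, 15.3]
grip_width: 0.0348
```

Emit:
{"method": "arm_command", "body": {
  "targets": [
    [0,0,1,0,0,0],
    [0,0,1,0,0,0],
    [0,0,1,0,0,0],
    [0,0,1,0,0,0]
  ]
}}

```text
clock: 16.2
position: [0.6027, 0.0389, 0.0931]
tool_rot: [3.138, -0.005, 0.113]
force: [-8.3, -0.5, 21.1]
grip_width: 0.0352
```

Run:
```python
from h import *
f=bot.grab_frame("wrist"); g=bot.grab_frame("scene"); s=bot.observe(); print(s["position"],s["tool_rot"],s["clock"],s["force"],s["grip_width"])
save(g,"s7.png",(250,160,400,270),5)
for n,F in(("wrist",f),("scene",g)):
    P=cloud(F,s); q=P[(P[...,2]>.085)&(P[...,2]<.108)&(np.hypot(P[...,0]-.602,P[...,1]-.0385)<.02)]
    print(n,len(q),np.percentile(q[:,2],[50,90,98]).round(4) if len(q) else "")
```

```text
[0.60267419 0.03891469 0.09309759] [ 3.13767731 -0.00508706  0.11305085] 16.3 [-7.47545295 -1.1998593  21.83001856] 0.03525797058206789
wrist 5365 [0.1008 0.1017 0.1038]
scene 163 [0.1009 0.1029 0.1064]
```

View pics/s7.png

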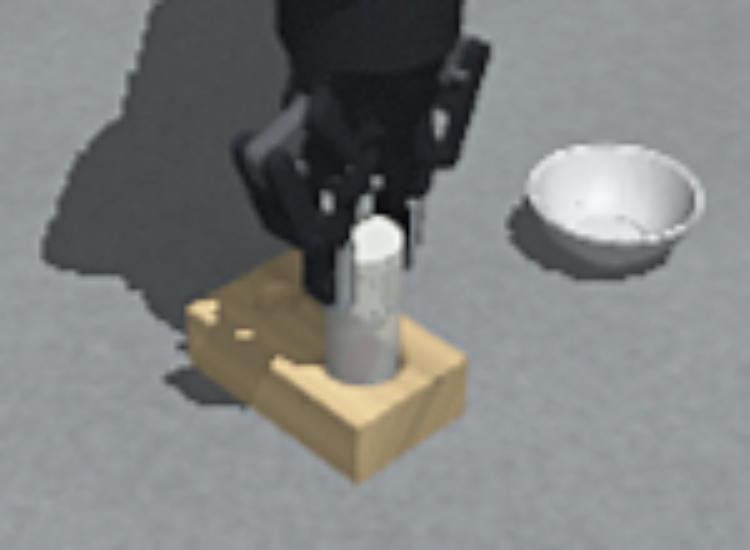

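The view shows the cap flush on the tube at (375,270). Its top is at z 0.1008 (expected 0.101), and the push held at about 22 N during the camera calls. Handing in.

```bash
python3 -c "
from h import *
bot.job_done(); s=bot.observe(); print(s['clock'],s['force'],s['position'])"
```

```text
the job is handed in; nothing more can be done
the job is handed in; nothing more can be done
```

The tube is standing in the wide hole and the snap cap is clicked home on its shoulder. I handed in at about 16 s with the robot still pressing; no verdict was reported.

**Last checks**
- **Tube:** after release its shoulder measured z 0.072, the value for a tube right down on the hole floor. It stood upright in the picture.
- **Cap:** I took the rightmost of the four look-alikes. The push rose to about 10 N, then dropped as the lip passed the beads. Its top ended at z 0.1008, where 0.101 means flush.
- **Push:** a steady 22 N downward just before hand-in, with about 8 N of sideways force as well. It peaked briefly at 58 N when the rim met the shoulder, under the 120 N wrist limit.
- **Bystanders:** the arm stayed clear of the dish, brush and fossil, but I did not measure their positions again at the end.

**What went wrong or disagreed**
- **First grip on the tube:** the arm drifted up 6 mm while the fingers closed, so I opened and gripped again lower.
- **Camera readings of the hole:** they differed by about 2 mm, roughly the stated calibration error. I used the value in between, and the tube went in without resistance.

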